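# Fill the bottle tray in two rows by cap colour

### The arm

A 6-joint arm with a two-finger parallel gripper is mounted at the origin on a cart in front of the work surface, level with it; the furniture and walls round the work are solid. World frame = base frame: x ahead of the robot, y to its left, z up, the work surface at z = 0. Lengths are in m, angles in rad, forces in N, time in s.
With the tool pointing down it reaches from about 0.3 to 0.875 m from the base axis. Payload 6.4 kg.
Tool frame: the origin (TCP) lies at the very end of the fingers, on their centre line; the grasp point (between the pads) lies 19 mm behind it; z points along the fingers, y is the line along which they close (so a half turn about z gives the same grasp; the last joint's range is limited). The gripper opens to 85 mm and grips with 20 to 120 N. Pads are 22 mm wide; open, the fingers measure 114 mm over their backs; the gripper's body (76 mm by 85 mm) begins 54 mm behind the grasp point. The pads swing forward as they close: fully open they stand 13 mm farther back than shut.
Start: joints at [0.939, 0.181, 1.607, -0, 1.354, -0.206], TCP at [0.237, 0.524, 0.231] pointing down, gripper open.
Joint ranges: [-2.99, 2.99], [-0.89, 2.07], [0.3, 2.58], [-1.14, 4.28], [0, 2.63], [-3.12, 3.12]. Speed limits (rad/s): [2.57, 2.57, 3.01, 3.14, 3.14, 3.14].

### API

Orientations are given as a unit quaternion [x, y, z, w].
In Python, from cell import arm, eyes, finish_job gives the robot as it stands.
- The arm moves only by the tool move_arm, never from a script. Its argument "moves" is one flat list of numbers, 5 for each row, row after row: the opening, from -1 (shut) to 1 (fully open), then the shift along the tool's x, y, z each as a share of 1000 mm, from -1 to 1, then the turn about the tool's z as a share of 2 pi rad, from -1 to 1. In form: [grip, x, y, z, turn, grip, x, y, z, turn, ...]. A call has 1 to 12 rows; each row is the pose to reach, as a shift and turn from the pose commanded when the call began, along the tool's axes at that moment, turning the shorter way round; what a row does not reach only later rows make up. A row lasts 1/12 s, in which the tool goes at most 41.7 mm and 7.16 degrees, less where a joint would pass 70% of its speed; a pose out of reach is approached as far as the arm can. A call with a number of a shift or a turn outside -1 to 1 is refused whole. A call with a gripper value outside its range is refused whole. The fingers move at their own pace and stop on an object; "grip_force" is the grip in N (left out, the last holds). Time passes only in rows, so rows that repeat a pose let the fingers close. It gives the time, the measured TCP pose, the force, the opening and the grip force at its end, in the units of the state.
- arm.observe(): the state, without advancing time (a new reading comes with each control period).
- eyes.grab_frame(name): name is "scene" or "top" or "wrist"; returns the picture (420x560x3 uint8, blue, green, red); there is no depth.
- eyes.camera_params(name): a dict with "K" (3x3 intrinsics, pixels), "D" ([k1, k2, p1, p2, k3] as OpenCV has them; the pictures are not rectified), "origin" and "rotation" of the camera in the world. Camera axes: x right, y down, z forward; pixel columns grow to the right and rows downward; lengths in m; the calibration is good to about 2 mm. A picture is of the moment at which its call begins: read the wrist's pose just before it. camera_params takes no time and is no camera call; for the wrist camera it gives the pose at the moment of the call.
- finish_job(): hands the job in; it is judged then, once.
The state is a dict: "time_s": time; "q": joint angles; "joint_vel": joint speeds; "joint_torque": joint torques, N m; "ee_pos": TCP position; "orientation": TCP orientation; "force": force on the tool from outside, world axes, zero at the start; "wrist_torque": the same for the moment, N m; "gripper_width": finger opening in m; "gripper_force": force on a finger pad.
Only numpy, scipy, OpenCV 4.12 (cv2) and the standard library are available. Lean on these libraries where they do the work, as an engineer would, in place of code of your own. Each camera call takes 0.05 s, during which the arm holds its last target. There are 200 camera calls.

### The job

Complete the grey tray so that its two rows of three rings hold one upright bottle on every ring, red caps in the row that already has red caps and black caps in the row that already has a black one. The black-capped bottle lying on the cradle must first be stood upright on the bare worktop and let go, then taken afresh and placed. Never knock over a standing bottle, and leave the three bottles already on the tray and everything else on the bench where they are.

Things in the scene. Friction and masses are not known exactly. Their poses are not given: they have to be found in the camera images.
- tray: fixed shallow grey tray, 160 (x) x 225 (y) mm, floor 4 mm thick, rim 12 mm high, a small lip at each short end. Origin: centre of its underside. x axis: from the front row to the back row; y axis: to the left along the rows. Six printed white rings, 53 mm diameter, in two rows of three, 65 mm apart both ways
- front_left (a point): centre of the left ring of the front row, on the top of the tray floor; axes as the tray's
- front_mid (a point): centre of the middle ring of the front row, on the top of the tray floor; axes as the tray's
- front_right (a point): centre of the right ring of the front row, on the top of the tray floor; axes as the tray's
- back_left (a point): centre of the left ring of the back row, on the top of the tray floor; axes as the tray's
- back_mid (a point): centre of the middle ring of the back row, on the top of the tray floor; axes as the tray's
- back_right (a point): centre of the right ring of the back row, on the top of the tray floor; axes as the tray's
- red_1: brown bottle with red screw cap, 45 mm diameter, 90 mm tall: straight body to 50 mm, shoulder to 66 mm, cap of 27 mm diameter to 90 mm. Origin: centre of its underside; z axis: foot to cap. Already on a left ring of the tray
- red_2: brown bottle with red screw cap, 45 mm diameter, 90 mm tall: straight body to 50 mm, shoulder to 66 mm, cap of 27 mm diameter to 90 mm. Origin: centre of its underside; z axis: foot to cap. Already on the middle ring beside red_1, in the same row
- red_3: brown bottle with red screw cap, 45 mm diameter, 90 mm tall: straight body to 50 mm, shoulder to 66 mm, cap of 27 mm diameter to 90 mm. Origin: centre of its underside; z axis: foot to cap. Standing on the worktop at the start
- black_1: brown bottle with black screw cap, 45 mm diameter, 90 mm tall: straight body to 50 mm, shoulder to 66 mm, cap of 27 mm diameter to 90 mm. Origin: centre of its underside; z axis: foot to cap. Already on the left ring of the other row
- black_2: brown bottle with black screw cap, 45 mm diameter, 90 mm tall: straight body to 50 mm, shoulder to 66 mm, cap of 27 mm diameter to 90 mm. Origin: centre of its underside; z axis: foot to cap. Standing on the worktop at the start
- black_3: brown bottle with black screw cap, 45 mm diameter, 90 mm tall: straight body to 50 mm, shoulder to 66 mm, cap of 27 mm diameter to 90 mm. Origin: centre of its underside; z axis: foot to cap. At the start it lies level on the cradle's two walls, axis 39 mm above the worktop, z axis along the cradle's y axis, foot 35 mm behind the cradle's centre: both ends overhang
- cradle: fixed white V-cradle on the worktop, 30 (x) x 60 (y) x 18 (z) mm, long axis y. Origin: centre of its underside
- lab_timer: bystander, to be left alone: cream bench timer, 44 x 64 x 56 mm, behind on the right. Origin: centre of its underside
- wipe_pack: bystander, to be left alone: teal box of wipes, 62 x 115 x 82 mm. Origin: centre of its underside
- blue_capped: bystander, to be left alone: larger brown bottle with a blue cap, 58 mm diameter, 120 mm tall, behind the tray. Origin: centre of its underside
- slide_pack: bystander, to be left alone: banded pack of glass slides, 27 x 76 x 12 mm. Origin: centre of its underside
- beaker: bystander, to be left alone: empty clear beaker, 54 mm diameter, 70 mm tall. Origin: centre of its underside
- pen_2: bystander, to be left alone: black pen, 145 mm long, 10 mm thick. Origin: centre of its underside
- tape: bystander, to be left alone: roll of tan tape, 100 mm diameter, 25 mm thick. Origin: centre of its underside
There are look-alikes about, which are no part of the job. Leave any yellow look-alike of the black_1 alone. Leave any orange look-alike of the red_1 alone.

How it is judged:
By the outcome, as a careful person would: the job done as asked, in the order asked, and still so for the second after the job is handed in, with the robot touching nothing.
It also fails if it takes over 67 s, if anything falls off the work surface, if the arm or the gripper's body presses on something with over 40 N, if the wrist force passes 120 N, or if a joint passes its speed limit or range.

## Working session

There is one attempt and no reset: what is moved stays moved. The work goes in short steps, Python scripts to look and compute and a tool call to move; the robot and the scene stay as the last step left them, time stands still between calls to the robot, and variables do not carry over. Pictures are saved under pics/ and viewed, at most 10 in all, crops included, and the job is handed in when it is done.

Besides the shell and the picture viewer there is one more tool, called after "Call:" as name(argument=value, ...) on one line, values as JSON. move_arm: Moves the arm, as the interface text tells. Shift numbers are shares of 1000 mm and turn numbers shares of 2 pi rad, none past 1 either way. Its arguments: {"type":"object","properties":{"moves":{"type":"array"},"grip_force":{"type":"number"}},"required":["moves"]}

```bash
ls; mkdir -p pics; cat > h.py <<'E'
import numpy as np,cv2,json
from cell import arm,eyes,finish_job
def ray(c,uv):
    K=np.array(c["K"]);D=np.array(c["D"],float)
    p=cv2.undistortPoints(np.array(uv,float).reshape(-1,1,2),K,D).reshape(-1,2)
    d=np.c_[p,np.ones(len(p))]@np.array(c["rotation"]).reshape(3,3).T
    return np.array(c["origin"]),d
def onz(c,uv,z):
    o,d=ray(c,uv); return o+d*((z-o[2])/d[:,2])[:,None]
E
python3 - <<'E'
from h import *
ims=[]
for n in("scene","top"):
    c=eyes.camera_params(n); im=eyes.grab_frame(n); cv2.imwrite(f"pics/{n}0.png",im)
    print(n,np.round(c["origin"],3).tolist(),np.round(c["rotation"],2).tolist(),np.round(c["K"],0).tolist())
print(arm.observe())
E
```

```text
pics
scene [-0.305, -0.619, 0.84] [0.77, -0.46, 0.22, -0.38] [[416.0, 0.0, 273.0], [0.0, 416.0, 209.0], [0.0, 0.0, 1.0]]
top [0.339, -0.126, 1.386] [-0.7, 0.71, -0.06, 0.07] [[430.0, 0.0, 276.0], [0.0, 430.0, 205.0], [0.0, 0.0, 1.0]]
{'time_s': 0.1, 'q': array([ 9.38682778e-01,  1.81506681e-01,  1.60786227e+00,  1.30035554e-05,
        1.35383129e+00, -2.06285435e-01]), 'joint_vel': array([ 0.00129292, -0.00333578, -0.00368992,  0.00119324,  0.00126638,
        0.00185414]), 'joint_torque': array([-4.24403152e-04, -4.45878518e+01, -3.52240777e+01, -3.94207564e-04,
        4.22329569e-03,  8.45436404e-06]), 'ee_pos': array([0.23719781, 0.52326304, 0.2304739 ]), 'orientation': array([ 2.11310353e-01,  9.77418686e-01, -7.31614573e-04, -3.32966755e-04]), 'force': array([ 0.09570021,  0.55295492, -0.08304541]), 'wrist_torque': array([-0.04289623, -0.04156704, -0.00514409]), 'gripper_force': 0.0, 'gripper_width': 0.08540165741842365}
```

View pics/top0.png

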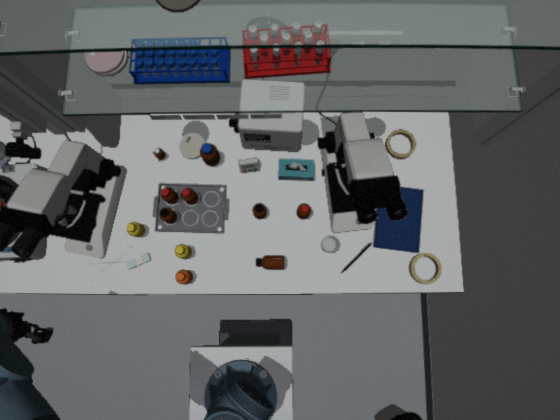

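View pics/scene0.png

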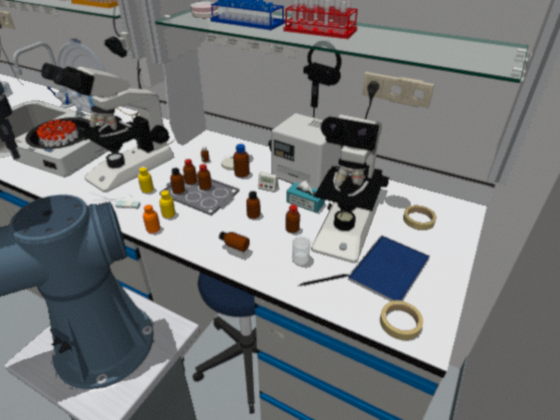

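Top view: candidates for red_3 are the standing red cap at (304,211), the tray reds at (170,194) and (189,195), and an orange look-alike at (184,277). I choose (304,211). Candidates for black_2 are (260,211), the tray black at (168,215), and yellow look-alikes at (135,229) and (183,251). I choose (260,211). black_3 lies at (270,262) with its cap towards the left. The empty rings are back_right (211,198), front_mid (189,218) and front_right (210,218).

```bash
cat > h.py <<'E'
import numpy as np,cv2
from scipy.spatial.transform import Rotation as R
from cell import arm,eyes,finish_job
def ray(c,uv):
    p=cv2.undistortPoints(np.array(uv,float).reshape(-1,1,2),np.array(c["K"]),np.array(c["D"],float)).reshape(-1,2)
    r=np.array(c["rotation"]); M=R.from_quat(r).as_matrix() if r.size==4 else r
    return np.array(c["origin"]),np.c_[p,np.ones(len(p))]@M.T
def onz(c,uv,z):
    o,d=ray(c,uv); return o+d*((z-o[2])/d[:,2])[:,None]
def proj(c,P):
    r=np.array(c["rotation"]); M=(R.from_quat(r).as_matrix() if r.size==4 else r).T
    return cv2.projectPoints(np.array(P,float).reshape(-1,1,3),cv2.Rodrigues(M)[0],-M@np.array(c["origin"]),np.array(c["K"]),np.array(c["D"],float))[0].reshape(-1,2)
def blobs(m,amin=8):
    n,_,s,ce=cv2.connectedComponentsWithStats(m.astype(np.uint8)); return [(ce[i],s[i]) for i in range(1,n) if s[i,4]>=amin]
E
python3 - <<'E'
from h import *
np.set_printoptions(precision=4,suppress=True)
c=eyes.camera_params("top"); im=cv2.imread("pics/top0.png"); hsv=cv2.cvtColor(im,cv2.COLOR_BGR2HSV)
H,S,V=cv2.split(hsv)
roi=np.zeros(H.shape,bool); roi[150:288,130:345]=1
red=roi&((H<5)|(H>174))&(S>170)&(V>95)
for ce,s in blobs(red): print("red",ce,s,onz(c,[ce],.09))
dark=roi&(V<120)&~((S<60)&(V>75))
for ce,s in blobs(dark,60):
    print("dark",ce,s,onz(c,[ce],.045))
gray=roi&(S<60)&(V>75)&(V<175); gray[:,:150]=0;gray[:180]=0;gray[236:]=0;gray[:,232:]=0
for ce,s in blobs(gray,300): print("tray",ce,s,onz(c,[s[:2],s[:2]+s[2:4]],.01))
print(V[196:232:3,150:232:4])
big=cv2.resize(im[180:280,150:320],None,fx=4.7,fy=4.7,interpolation=cv2.INTER_CUBIC); cv2.imwrite("pics/crop0.png",big)
E
```

```text
red [164.7647 191.3824] [162 188   7   7  34] [[0.6263 0.2309 0.09  ]]
red [185.4 192. ] [182 189   7   7  35] [[0.6237 0.1661 0.09  ]]
red [304.3636 207.9545] [301 205   8   7  44] [[ 0.5705 -0.2015  0.09  ]]
dark [160.2817 154.8451] [154 150  12  10  71] [[0.7589 0.2635 0.045 ]]
dark [210.4474 156.7218] [200 150  21  16 266] [[0.7504 0.0982 0.045 ]]
dark [336.2216 181.8346] [326 150  19  64 889] [[ 0.6628 -0.308   0.045 ]]
dark [295.8863 170.1639] [279 159  35  22 598] [[ 0.7025 -0.1792  0.045 ]]
dark [175.0871 203.1623] [156 184  46  46 838] [[0.5974 0.2083 0.045 ]]
dark [259.6272 210.9408] [253 204  14  15 169] [[ 0.5701 -0.0623  0.045 ]]
dark [303.3191 211.6667] [297 204  14  15 141] [[ 0.5666 -0.2007  0.045 ]]
dark [137.963  229.6741] [130 222  15  15 135] [[0.5127 0.3243 0.045 ]]
dark [185.9596 252.101 ] [180 245  12  14  99] [[0.4411 0.1684 0.045 ]]
dark [270.8307 262.0188] [256 256  28  13 319] [[ 0.409  -0.0971  0.045 ]]
dark [186.5766 276.3604] [178 270  15  14 111] [[0.366  0.1644 0.045 ]]
tray [194.2526 208.9559] [ 150  180   82   56 3650] [[0.6832 0.3042 0.01  ]
 [0.494
[... 386 characters left out ...]
4  54  50  60  92  88  89  89  91  89  89  89  90  93  88  88
   83  88 168]
 [171  91  64  13   9  55  54  84  87 115  98 110  89  87 117 107 122  89
   88  87 168]
 [169  89  76  13  11  55  23  66 102  88  91  91  96 103  91  88  90  93
   83  89 172]
 [169 151  80  59  52  43  24  70 119  92  88  89 125 113  90  88  89 112
   84  92 172]
 [170 165  83  70  41  28  28  61 106  90  90  89 106 117  92  90  90 103
   86 151 172]
 [172 166  86  89 122  57  82  89  91  95  91 109  88  97  93  89 104  92
   97 171 172]
 [170 165 147 106  89  91  91  89  89  94  99  90  88  93 104 117  99 102
   80 171 172]
 [168 146  89  76  79  75  90  91  89  87  90  88  86  87  92  89  90 166
   90 172 171]]
```

View pics/crop0.png

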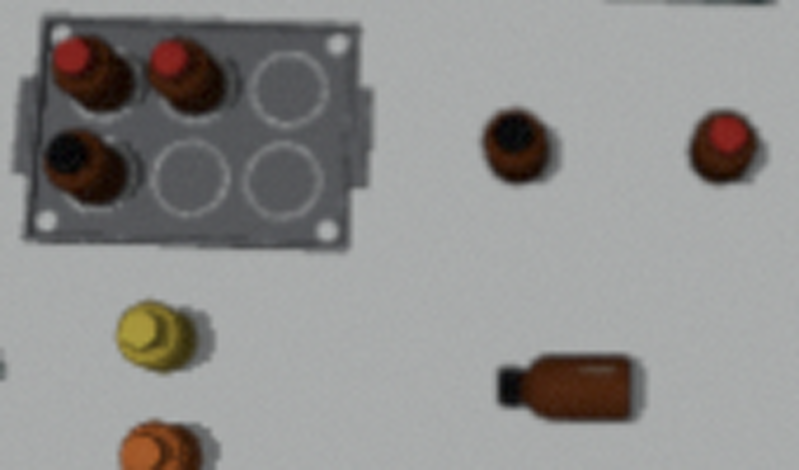

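The crop confirms the choices: black_2 at crop (514,133), red_3 at (728,133), both with the right caps, and the yellow and orange look-alikes sit apart below the tray. The empty rings are at crop (289,89), (191,178) and (283,180).

```bash
cat >> h.py <<'E'
def tool(p,ydeg=None):
    "shares (x,y,z,turn) to reach TCP p with tool y along ydeg (mod 180)"
    s=arm.observe(); M=R.from_quat(s["orientation"]).as_matrix()
    d=M.T@(np.array(p)-s["ee_pos"]); a=np.degrees(np.arctan2(M[1,1],M[0,1])); t=0
    if ydeg is not None: t=(a-ydeg+90)%180-90
    print("t",round(s["time_s"],2),"pos",s["ee_pos"].round(4),"yang",round(a,1),"q",s["q"].round(2),"-> shift",d.round(4),"turn",round(t/360,4),"alt",round((t-np.sign(t)*180)/360,4))
E
python3 - <<'E'
from h import *
c=eyes.camera_params("top")
k=lambda l:[((x+.5)/4.7-.5+150,(y+.5)/4.7-.5+180) for x,y in l]
print(onz(c,k([(289,89),(191,178),(283,180)]),.004).round(4))
print(onz(c,k([(338,44),(327,230),(46,220)]),.004).round(4))
print("b3 cap end,foot,mid",onz(c,k([(498,387),(633,387),(595,387)]),.039).round(4))
print("b2,r3 cap",onz(c,k([(514,133),(728,133)]),.09).round(4))
tool([.41,-.06,.2],0)
E
```

```text
[[0.6198 0.0996 0.004 ]
 [0.5572 0.1667 0.004 ]
 [0.5553 0.1024 0.004 ]]
[[0.6517 0.0657 0.004 ]
 [0.5201 0.0711 0.004 ]
 [0.5283 0.2675 0.004 ]]
b3 cap end,foot,mid [[ 0.4098 -0.0494  0.039 ]
 [ 0.4092 -0.1389  0.039 ]
 [ 0.4094 -0.1137  0.039 ]]
b2,r3 cap [[ 0.5718 -0.0624  0.09  ]
 [ 0.5707 -0.202   0.09  ]]
t 0.1 pos [0.2372 0.5233 0.2305] yang 65.6 q [ 0.94  0.18  1.61  0.    1.35 -0.21] -> shift [-0.3983 -0.4597  0.0311] turn 0.1822 alt -0.3178
```

Call:
move_arm(moves=[1,-0.398,-0.46,0.03,0.182,1,-0.398,-0.46,0.03,0.182,1,-0.398,-0.46,0.03,0.182,1,-0.398,-0.46,0.03,0.182,1,-0.398,-0.46,0.03,0.182,1,-0.398,-0.46,0.03,0.182,1,-0.398,-0.46,0.03,0.182,1,-0.398,-0.46,0.03,0.182,1,-0.398,-0.46,0.03,0.182,1,-0.398,-0.46,0.03,0.182,1,-0.398,-0.46,0.03,0.182,1,-0.398,-0.46,0.03,0.182], grip_force=20)

```text
time_s: 1.1
ee_pos: [0.3789, 0.0428, 0.2066]
orientation: [0.707, 0.708, 0.0, 0.0]
force: [1.1, 0.4, 1.0]
gripper_width: 0.0852
gripper_force: 0.0
```

```bash
python3 -c "
from h import *
tool([.41,-.046,.2],0)"
```

```text
t 1.1 pos [0.3789 0.0428 0.2066] yang 0.1 q [-0.2  -0.26  2.09  0.    1.32 -0.2 ] -> shift [-0.0888  0.0309  0.0066] turn 0.0002 alt -0.4998
```

Call:
move_arm(moves=[0.4,-0.06,0.02,0,0,0.4,-0.085,0.03,0,0,0.4,-0.085,0.03,0,0,0.4,-0.085,0.03,0,0])

```text
time_s: 1.43
ee_pos: [0.4095, -0.0425, 0.2064]
orientation: [0.708, 0.706, -0.0, -0.0]
force: [-0.3, 0.8, -0.5]
gripper_width: 0.0598
gripper_force: 0.0
```

```bash
python3 - <<'E'
from h import *
c=eyes.camera_params("wrist"); im=eyes.grab_frame("wrist"); cv2.imwrite("pics/w1.png",im)
print(np.round(c["origin"],3),proj(c,[[.41,-.0494,.039],[.41,-.139,.039],[.572,-.0624,.09],[.56,.167,.004],[.62,.1,.004]]).round())
tool([.41,-.046,.2],0)
E
```

```text
[0.41  0.039 0.35 ] [[278. 198.]
 [278. 272.]
 [454. 226.]
 [436. -32.]
 [484.  47.]]
t 1.48 pos [ 0.4089 -0.0407  0.2062] yang -0.1 q [-0.39 -0.18  2.02  0.    1.3  -0.39] -> shift [-0.0053  0.0011  0.0062] turn -0.0002 alt 0.4998
```

View pics/w1.png

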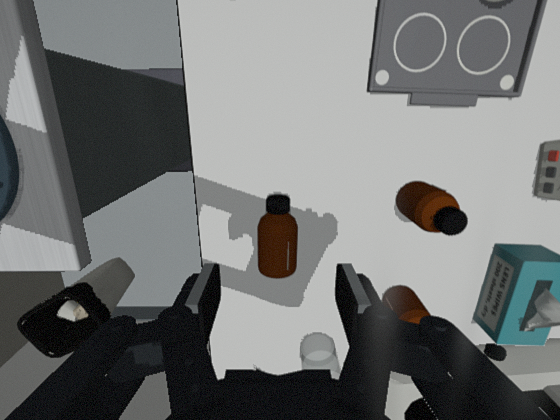

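Wrist view: black_3's cap end is at (278,194) and its foot at (278,277), matching the predicted (278,198) and (278,272). The right-hand rings are at (420,42) and (484,45), which also match. I'll descend to grip the end of the cap lightly.

Call:
move_arm(moves=[0.4,-0.005,0.001,0.04,0,0.4,-0.005,0.001,0.08,0,0.4,-0.005,0.001,0.12,0,0.4,-0.005,0.001,0.15,0,0.4,-0.005,0.001,0.175,0,0.4,-0.005,0.001,0.188,0,0.4,-0.005,0.001,0.188,0,-0.1,-0.005,0.001,0.188,0,-0.5,-0.005,0.001,0.188,0,-0.6,-0.005,0.001,0.188,0,-0.6,-0.005,0.001,0.188,0,-0.6,-0.005,0.001,0.188,0], grip_force=20)

```text
time_s: 2.48
ee_pos: [0.4112, -0.0452, 0.0198]
orientation: [0.707, 0.708, 0.001, 0.001]
force: [-0.1, 3.1, 2.4]
gripper_width: 0.0255
gripper_force: 19.6
```

```bash
python3 -c "
from h import *
tool([.41,-.046,.2],0)"
```

```text
t 2.48 pos [ 0.4112 -0.0452  0.0198] yang 0.1 q [-0.4   0.16  2.14  0.    0.84 -0.4 ] -> shift [-0.0009 -0.0008 -0.1802] turn 0.0002 alt -0.4998
```

Call:
move_arm(moves=[-0.6,-0.002,0,-0.012,0,-0.6,-0.007,0,-0.022,0,-0.6,-0.014,0,-0.032,0,-0.6,-0.023,0,-0.042,0,-0.6,-0.034,0,-0.053,0,-0.6,-0.048,0,-0.062,0,-0.6,-0.062,0,-0.068,0,-0.6,-0.062,0,-0.068,0])

```text
time_s: 3.15
ee_pos: [0.4118, -0.1098, 0.0886]
orientation: [0.707, 0.707, 0.0, 0.002]
force: [-0.8, -0.4, -1.2]
gripper_width: 0.025
gripper_force: 19.8
```

```bash
python3 - <<'E'
from h import *
s=arm.observe(); print(s["ee_pos"],s["force"],s["wrist_torque"],s["gripper_width"])
a=cv2.resize(eyes.grab_frame("scene")[150:300,150:350],None,fx=2.8,fy=2.8,interpolation=cv2.INTER_CUBIC)
b=cv2.resize(eyes.grab_frame("wrist"),None,fx=.43,fy=.43,interpolation=cv2.INTER_AREA)
o=np.zeros((420,801,3),np.uint8); o[:420,:560]=a; o[:b.shape[0],560:560+b.shape[1]]=b
cv2.imwrite("pics/c1.png",o[:,:800])
E
```

```text
[ 0.41175779 -0.10983894  0.08859718] [-0.75759695 -0.40711224 -1.18458251] [ 0.0492729  -0.06115324  0.01099064] 0.024952327752186098
```

View pics/c1.png

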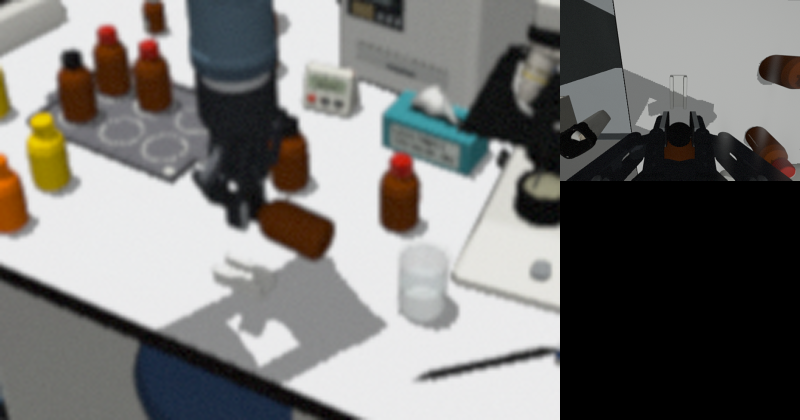

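The bottle came up gripped at the cap but drooped only about 25° (cap at about (235,205) in the crop, foot at (325,245)). I'll carry it clear of the cradle to bare worktop on the +y side, then ease the grip so it swings.

Call:
move_arm(moves=[-0.6,0.04,0,-0.0,0,-0.6,0.08,0,-0.0,0,-0.6,0.12,0,0,0,-0.6,0.16,0,0,0,-0.6,0.19,0,0,0,-0.6,0.19,0,0.0,0,-0.6,0.19,0,0.0,0,-0.43,0.19,0,0,0,-0.43,0.19,0,0,0])

```text
time_s: 4.0
ee_pos: [0.4097, 0.0823, 0.0864]
orientation: [0.707, 0.707, -0.0, -0.0]
force: [-1.0, -0.8, -1.2]
gripper_width: 0.0251
gripper_force: 19.9
```

```bash
cat > tilt.py <<'E'
from h import *
s=arm.observe(); print(s["time_s"],s["ee_pos"].round(4),s["force"].round(2),s["wrist_torque"].round(3),s["gripper_width"],s["gripper_force"])
# lateral tilt in scene view: brown blob, nearest the gripper
im=eyes.grab_frame("scene"); c=eyes.camera_params("scene"); p=s["ee_pos"]-[0,0,-.019]
import sys; cv2.imwrite("/tmp/s.png",im)
H,S,V=cv2.split(cv2.cvtColor(im,cv2.COLOR_BGR2HSV)); m=(H<16)&(S>150)&(V>40)&(V<150)
q=proj(c,[p])[0]; bl=[b for b in blobs(m,80) if np.hypot(*(b[0]-q))<70]
print("pivot px",q.round(1))
o,_=ray(c,[q])
for ce,st in bl:
    _,d=ray(c,[ce]); d=d[0]; P=o+d*((p[0]-o[0])/d[0])   # on plane x=const of the bottle
    v=P-p; print("px",ce.round(1),st[2:],"body centre rel pivot y,z mm",(v[1:]*1e3).round(1),"droop deg",np.degrees(np.arctan2(-v[2],-v[1])).round(1))
E
python3 tilt.py
```

```text
4.0 [0.4097 0.0823 0.0864] [-0.96 -0.78 -1.24] [ 0.028 -0.01   0.034] 0.025089812912157963 19.896506757941097
pivot px [181.6 202.9]
px [203.9 178.3] [ 13  23 211] body centre rel pivot y,z mm [-95.8 117.1] droop deg -50.7
px [197.1 210.9] [ 25  18 281] body centre rel pivot y,z mm [-54.8  -9. ] droop deg 9.4
px [152.6 224.9] [ 15  19 156] body centre rel pivot y,z mm [ 144.9 -143.1] droop deg 135.3
```

Call:
move_arm(moves=[-0.395,0,0,0.01,0,-0.395,0,0,0.01,0,-0.395,0,0,0.01,0])

```text
time_s: 4.3
ee_pos: [0.4095, 0.0821, 0.0762]
orientation: [0.707, 0.707, -0.0, -0.001]
force: [-0.4, 1.0, -1.3]
gripper_width: 0.0261
gripper_force: 7.1
```

```bash
python3 tilt.py
```

```text
4.3 [0.4095 0.0821 0.0762] [-0.4   0.96 -1.26] [ 0.22   0.016 -0.024] 0.026143413165486157 7.075217533780562
pivot px [182.1 205.7]
px [204.  178.3] [ 13  23 212] body centre rel pivot y,z mm [-95.9 127.4] droop deg -53.0
px [183.7 221.4] [ 13  17 174] body centre rel pivot y,z mm [  4.5 -61.5] droop deg 94.2
px [152.6 225. ] [ 15  19 157] body centre rel pivot y,z mm [ 144.8 -132.9] droop deg 137.4
```

The easing worked: at 7 N the bottle hangs vertical, with the body centre directly below the pivot. I'll lower it gently onto the worktop.

Call:
move_arm(moves=[-0.395,0,0,0.002,0,-0.395,0,0,0.005,0,-0.395,0,0,0.005,0])

```text
time_s: 4.6
ee_pos: [0.4104, 0.0826, 0.0716]
orientation: [0.707, 0.708, 0.0, 0.0]
force: [0.6, -0.2, -0.7]
gripper_width: 0.026
gripper_force: 7.3
```

```bash
python3 tilt.py
```

```text
4.6 [0.4104 0.0826 0.0716] [ 0.6  -0.17 -0.74] [-0.055 -0.172  0.007] 0.025959581592079287 7.273388393805362
pivot px [182.3 206.7]
px [203.9 178.4] [ 13  24 214] body centre rel pivot y,z mm [-95.6 130.9] droop deg -53.9
px [152.6 224.9] [ 15  19 158] body centre rel pivot y,z mm [ 145.6 -129.1] droop deg 138.4
px [184.1 222.4] [ 13  17 179] body centre rel pivot y,z mm [  4.2 -61.9] droop deg 93.9
```

Call:
move_arm(moves=[-0.395,0,0,0.002,0,-0.395,0,0,0.004,0,-0.395,0,0,0.006,0,-0.395,0,0,0.006,0])

```text
time_s: 4.98
ee_pos: [0.4133, 0.0827, 0.068]
orientation: [0.707, 0.708, 0.002, 0.002]
force: [0.7, 1.3, 14.8]
gripper_width: 0.0257
gripper_force: 12.3
```

```bash
python3 tilt.py
```

```text
4.9833 [0.4133 0.0827 0.068 ] [ 0.68  1.25 14.78] [ 0.135 -0.006  0.014] 0.02574880160714686 12.298809235044246
pivot px [183.1 207.1]
px [203.9 178.2] [ 13  23 212] body centre rel pivot y,z mm [-93.1 132.5] droop deg -54.9
px [252.9 207.4] [ 12  20 204] body centre rel pivot y,z mm [-243.8   89.8] droop deg -20.2
px [152.6 225. ] [ 15  19 159] body centre rel pivot y,z mm [ 149.  -129.4] droop deg 139.0
px [184.5 222.4] [ 13  17 177] body centre rel pivot y,z mm [  5.3 -61.1] droop deg 95.0
```

Call:
move_arm(moves=[-0.395,0,0,-0.002,0,-0.395,0,0,-0.002,0,-0.35,0,0,-0.002,0,-0.3,0,0,-0.002,0,-0.2,0,0,-0.002,0,0,0,0,-0.002,0,0.3,0,0,-0.002,0,0.3,0,0,-0.04,0,0.3,0,0,-0.08,0,0.3,0,0,-0.08,0])

```text
time_s: 5.87
ee_pos: [0.4141, 0.0825, 0.1518]
orientation: [0.706, 0.708, 0.003, 0.004]
force: [2.1, -1.0, 1.2]
gripper_width: 0.0554
gripper_force: 0.0
```

```bash
python3 tilt.py; python3 - <<'E'
from h import *
a=cv2.resize(cv2.imread("/tmp/s.png")[150:300,120:320],None,fx=2.8,fy=2.8,interpolation=cv2.INTER_CUBIC)
c=eyes.camera_params("wrist");w=eyes.grab_frame("wrist");cv2.imwrite("/tmp/w.png",w);print(c["origin"],c["rotation"])
b=cv2.resize(w,None,fx=.42,fy=.42,interpolation=cv2.INTER_AREA)
o=np.zeros((420,800,3),np.uint8); o[:,:560]=a; o[:b.shape[0],560:560+b.shape[1]]=b
cv2.imwrite("pics/c2.png",o)
E
```

```text
5.8667 [0.4141 0.0825 0.1518] [ 2.12 -0.98  1.23] [ 0.025 -0.079  0.004] 0.055429637004895914 0.0
pivot px [179.2 183.7]
px [241.  164.1] [ 14  23 284] body centre rel pivot y,z mm [-214.2  128.5] droop deg -31.0
px [203.9 178.2] [ 13  23 210] body centre rel pivot y,z mm [-92.2  47.9] droop deg -27.5
px [178.9 182.9] [ 10  19 139] body centre rel pivot y,z mm [0.7 2.4] droop deg -105.6
px [182.  220.1] [ 15  21 229] body centre rel pivot y,z mm [  14.8 -140. ] droop deg 96.0
px [152.7 225. ] [ 15  19 154] body centre rel pivot y,z mm [ 149.7 -214.2] droop deg 125.0
[0.41184559 0.16428556 0.29301236] [9.86600791e-01 8.08462396e-04 3.28849294e-03 1.63117787e-01]
```

View pics/c2.png

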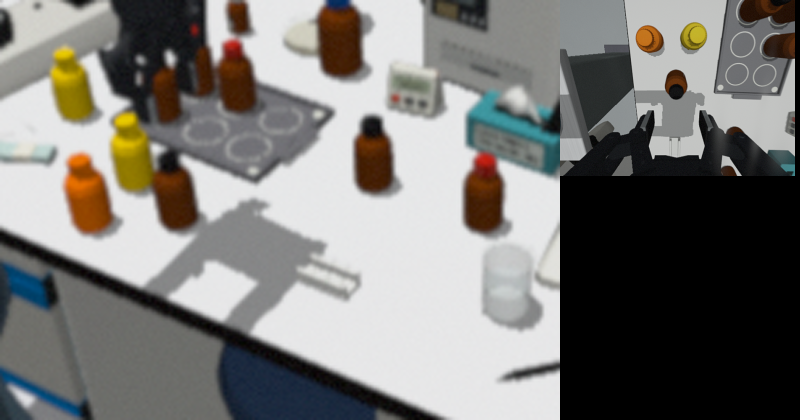

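The first part is done: black_3 stands free on the bare worktop at scene pixel (182,217), clear of the orange and yellow bottles. Next is black_2.

```bash
python3 -c "
from h import *
tool([.555,-.077,.15],-45)"
```

```text
t 5.97 pos [0.4112 0.0827 0.1471] yang 0.1 q [-0.09 -0.08  2.06 -0.    1.16 -0.09] -> shift [-0.1599  0.1436 -0.0024] turn 0.1252 alt -0.3748
```

Call:
move_arm(moves=[0.6,-0.16,0.144,-0.002,0.125,0.6,-0.16,0.144,-0.002,0.125,0.6,-0.16,0.144,-0.002,0.125,0.6,-0.16,0.144,-0.002,0.125,0.6,-0.16,0.144,-0.002,0.125,0.6,-0.16,0.144,-0.002,0.125,0.6,-0.16,0.144,-0.002,0.125,0.6,-0.16,0.144,-0.002,0.125,0.6,-0.16,0.144,-0.002,0.125])

```text
time_s: 6.72
ee_pos: [0.5529, -0.0766, 0.1456]
orientation: [0.923, 0.384, -0.001, -0.001]
force: [-0.3, 0.9, -0.2]
gripper_width: 0.0684
gripper_force: 0.0
```

```bash
python3 - <<'E'
from h import *
tool([.57,-.062,.022],-45)
c=eyes.camera_params("wrist");w=eyes.grab_frame("wrist");cv2.imwrite("pics/w2.png",w)
t=eyes.camera_params("top");ti=eyes.grab_frame("top");cv2.imwrite("/tmp/t.png",ti)
np.save("/tmp/wc.npy",c,allow_pickle=True);print(c["origin"])
H,S,V=cv2.split(cv2.cvtColor(ti,cv2.COLOR_BGR2HSV)); 
print("pred wrist",proj(c,[[.57,-.0624,.09],[.57,-.0624,0],[.5707,-.202,.09]]).round())
print("pred top b3",proj(t,[[.412,.075,.09],[.412,.075,0]]).round(1))
o=np.zeros((420,800,3),np.uint8);o[:,:560]=w; u,v=proj(t,[[.412,.075,.05]])[0].astype(int)
o[:240,560:]=cv2.resize(ti[v-20:v+20,u-20:u+20],(240,240),interpolation=cv2.INTER_NEAREST);print(u-20,v-20)
cv2.imwrite("pics/c3.png",o)
E
```

```text
t 6.72 pos [ 0.5529 -0.0766  0.1456] yang -44.8 q [-0.35  0.24  1.72  0.    1.18  0.43] -> shift [0.0226 0.0023 0.1236] turn 0.0004 alt -0.4996
[ 0.61189077 -0.01927939  0.28933121]
pred wrist [[280. 202.]
 [279. 175.]
 [404. 321.]]
pred top b3 [[213.3 260.5]
 [217.6 262.1]]
195 241
```

View pics/c3.png

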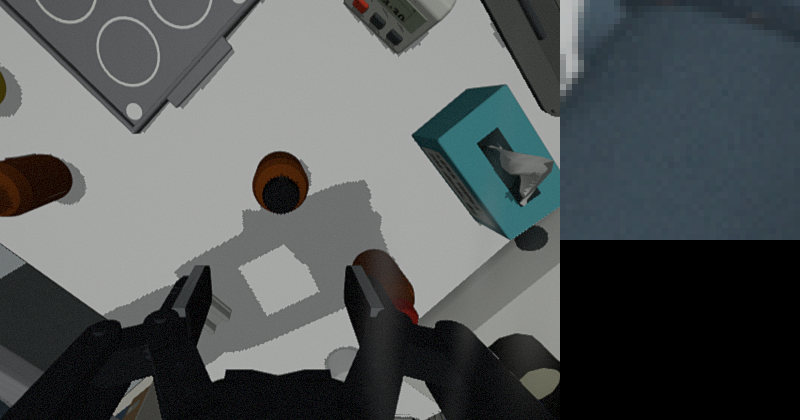

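```bash
python3 - <<'E'
from h import *
c=np.load("/tmp/wc.npy",allow_pickle=True).item()
print(np.round(c["K"][0],1),"ring FR px pred",proj(c,[[.5553,.1024,.004]]),"meas",onz(c,[(128,51)],.004))
w=cv2.imread("pics/w2.png");H,S,V=cv2.split(cv2.cvtColor(w,cv2.COLOR_BGR2HSV))
# cap mask: dark, low chroma
m=(w.max(2).astype(int)-w.min(2)<14)&(V<45); m[:150]=0;m[225:]=0;m[:,:235]=0;m[:,325:]=0
for ce,s in blobs(m,100): print("cap",ce,s,"at .09",onz(c,[ce],.088))
b=(V<110)&(V>0);b[:140]=0;b[225:]=0;b[:,:235]=0;b[:,325:]=0
for ce,s in blobs(b,100):
    print("bottle",ce,s)
P=lambda x,y,z,r:proj(c,[[x+r*np.cos(a),y+r*np.sin(a),z] for a in np.linspace(0,6.28,60)])
for x,y in((.57,-.0624),(.574,-.058),(.577,-.055)):
    q=np.vstack([P(x,y,0,.0225),P(x,y,.05,.0225),P(x,y,.09,.0135)]);k=P(x,y,.09,.0135);print(x,y,"bbox",q.min(0).round(),q.max(0).round(),"captop",k.min(0).round(),k.max(0).round())
E
```

```text
[301.6   0.  277.5] ring FR px pred [[130.39694027  51.52240403]] meas [[0.55418043 0.10407074 0.004     ]]
cap [280.67890772 194.76836158] [ 263  176   37   38 1062] at .09 [[ 0.57353375 -0.05978871  0.088     ]]
bottle [279.93262787 183.48359788] [ 252  151   57   73 2835]
0.57 -0.0624 bbox [252. 151.] [307. 220.] captop [260. 182.] [299. 220.]
0.574 -0.058 bbox [251. 145.] [307. 212.] captop [260. 174.] [299. 212.]
0.577 -0.055 bbox [251. 140.] [307. 206.] captop [259. 167.] [299. 206.]
```

black_2 is at wrist pixel (280,183), with the cap at (281,195). That fits (0.571, -0.061), and front_right agrees within 2 mm between the two cameras. Now to grasp it.

Call:
move_arm(moves=[0.7,0.024,0.002,0,0,0.7,0.024,0.002,0.03,0,0.7,0.024,0.002,0.065,0,0.7,0.024,0.002,0.1,0,0.7,0.024,0.002,0.118,0,0.7,0.024,0.002,0.123,0,0.7,0.024,0.002,0.123,0,0,0.024,0.002,0.123,0,-0.2,0.024,0.002,0.123,0,-0.2,0.024,0.002,0.123,0,-0.2,0.024,0.002,0.123,0], grip_force=40)

```text
time_s: 7.73
ee_pos: [0.5741, -0.0616, 0.027]
orientation: [0.924, 0.383, 0.001, 0.001]
force: [-1.8, 2.0, 7.5]
gripper_width: 0.0429
gripper_force: 40.4
```

```bash
python3 -c "
from h import *
tool([.5572,.1667,.14],-45); print(arm.observe()['gripper_width'])"
```

```text
t 7.73 pos [ 0.5741 -0.0616  0.027 ] yang -44.9 q [-0.31  0.45  1.73  0.    0.96  0.47] -> shift [ 0.15   -0.1728 -0.1133] turn 0.0003 alt -0.4997
0.04294881730009741
```

Call:
move_arm(moves=[-0.2,0,0,-0.04,0,-0.2,0,0,-0.08,0,-0.2,0,0,-0.115,0,-0.2,0.03,-0.035,-0.115,0,-0.2,0.055,-0.063,-0.115,0,-0.2,0.08,-0.091,-0.115,0,-0.2,0.105,-0.12,-0.115,0,-0.2,0.13,-0.148,-0.115,0,-0.2,0.15,-0.172,-0.115,0,-0.2,0.15,-0.172,-0.115,0,-0.2,0.15,-0.172,-0.115,0,-0.2,0.15,-0.172,-0.115,0])

```text
time_s: 8.73
ee_pos: [0.557, 0.1661, 0.1403]
orientation: [0.923, 0.384, 0.0, 0.0]
force: [0.7, -0.7, -0.5]
gripper_width: 0.0428
gripper_force: 41.3
```

```bash
python3 - <<'E'
from h import *
tool([.5572,.1667,.027],-45); s=arm.observe();print(s['gripper_width'],s['force'].round(1))
w=eyes.grab_frame("wrist");c=eyes.camera_params("wrist");np.save("/tmp/wc.npy",c,allow_pickle=True);cv2.imwrite("pics/w3.png",w)
print(proj(c,[[.5572,.1667,.004],[.5553,.1024,.004],[.6198,.0996,.004]]).round())
E
```

```text
t 8.73 pos [0.557  0.1661 0.1403] yang -44.9 q [ 0.09  0.29  1.67 -0.    1.18  0.87] -> shift [ 0.0005 -0.0004  0.1133] turn 0.0004 alt -0.4996
0.04277355600850591 [ 0.7 -0.7 -0.5]
[[276. 199.]
 [319. 243.]
 [370. 202.]]
```

View pics/w3.png

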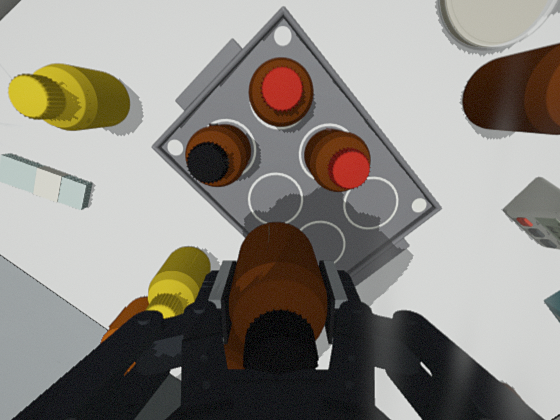

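Rings are seen at (275,198), (319,243) and (370,202), within 1 px of prediction. The held bottle's foot edge is at (279,222), which I'll check for offset along tool x.

```bash
python3 - <<'E'
from h import *
c=np.load("/tmp/wc.npy",allow_pickle=True).item()
u=np.array([.7071,.7071])
for z in(.105,.1133):
    e=onz(c,[(279,222)],z)[0]; print(z,"foot centre off tool x mm",((e[:2]-[.557,.1661])@u-.0225)*1e3)
E
```

```text
0.105 foot centre off tool x mm -7.993215330470127
0.1133 foot centre off tool x mm -4.8830545679765
```

Call:
move_arm(moves=[-0.2,0.004,0,0.04,0,-0.2,0.004,0,0.075,0,-0.2,0.004,0,0.095,0,-0.2,0.004,0,0.104,0,-0.2,0.004,0,0.108,0,-0.2,0.004,0,0.109,0,-0.2,0.004,0,0.109,0])

```text
time_s: 9.37
ee_pos: [0.5608, 0.1682, 0.0318]
orientation: [0.924, 0.383, 0.001, 0.0]
force: [-0.3, 0.0, 0.2]
gripper_width: 0.0431
gripper_force: 41.4
```

Call:
move_arm(moves=[-0.2,0,0,0.0015,0,-0.2,0,0,0.0015,0,0.05,0,0,0.0015,0,0.2,0,0,0.0015,0,0.5,0,0,0,0,0.6,0,0,0,0,0.6,0,0,-0.03,0,0.6,0,0,-0.07,0,0.6,0,0,-0.11,0,0.6,0,0,-0.125,0,0.6,0,0,-0.125,0])

```text
time_s: 10.28
ee_pos: [0.563, 0.1696, 0.1615]
orientation: [0.924, 0.383, 0.005, 0.001]
force: [-0.1, -0.6, 0.1]
gripper_width: 0.0684
gripper_force: 0.0
```

```bash
python3 - <<'E'
from h import *
tool([.5707,-.202,.15],-45)
t=eyes.camera_params("top");ti=eyes.grab_frame("top");cv2.imwrite("/tmp/t.png",ti)
w=eyes.grab_frame("wrist");c=eyes.camera_params("wrist");np.save("/tmp/wc.npy",c,allow_pickle=True);cv2.imwrite("/tmp/w4.png",w)
print("pred rings",proj(c,[[.5572,.1667,.004],[.5572,.1667,.094],[.5553,.1024,.004],[.6198,.0996,.004]]).round())
u,v=proj(t,[[.412,.075,.05]])[0].astype(int);print(u-20,v-20)
o=np.zeros((420,800,3),np.uint8);o[:,:560]=w
o[:240,560:]=cv2.resize(ti[v-20:v+20,u-20:u+20],(240,240),interpolation=cv2.INTER_NEAREST)
cv2.imwrite("pics/c4.png",o)
E
```

```text
t 10.28 pos [0.563  0.1696 0.1615] yang -44.9 q [0.09 0.27 1.64 0.   1.21 0.87] -> shift [-0.2579  0.2677  0.0112] turn 0.0003 alt -0.4997
pred rings [[277. 199.]
 [276. 233.]
 [318. 241.]
 [366. 202.]]
195 241
```

View pics/c4.png

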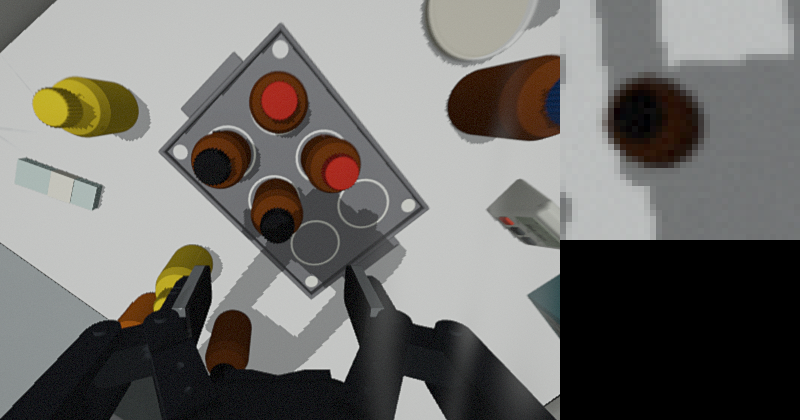

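black_2 sits inside the front_mid ring (body at (277,205), cap at (277,225)), and nothing else has moved. black_3 is upright in the top view with its cap at about (207.5,259). Next is red_3.

Call:
move_arm(moves=[0.55,-0.258,0.268,0.012,0,0.55,-0.258,0.268,0.012,0,0.55,-0.258,0.268,0.012,0,0.55,-0.258,0.268,0.012,0,0.55,-0.258,0.268,0.012,0,0.55,-0.258,0.268,0.012,0,0.55,-0.258,0.268,0.012,0,0.55,-0.258,0.268,0.012,0,0.55,-0.258,0.268,0.012,0,0.55,-0.258,0.268,0.012,0,0.55,-0.258,0.268,0.012,0,0.55,-0.258,0.268,0.012,0])

```text
time_s: 11.38
ee_pos: [0.5659, -0.202, 0.1415]
orientation: [0.924, 0.383, -0.001, -0.002]
force: [1.2, 0.6, -1.0]
gripper_width: 0.0662
gripper_force: 0.0
```

```bash
python3 - <<'E'
from h import *
tool([.570,-.202,.025],-45)
t=eyes.camera_params("top");print("b3 cap",onz(t,[(207.5,259.2)],.09))
P=lambda x,y,z,r:proj(t,[[x+r*np.cos(a),y+r*np.sin(a),z] for a in np.linspace(0,6.28,60)])
x,y,_=onz(t,[(207.5,259.2)],.09)[0];q=np.vstack([P(x,y,0,.0225),P(x,y,.05,.0225),P(x,y,.09,.0135)]);print(q.min(0)-[195,241],q.max(0)-[195,241],"seen 8.3..23.8, 12.7..27.5")
ti=eyes.grab_frame("top");cv2.imwrite("/tmp/t.png",ti)
c=eyes.camera_params("wrist");w=eyes.grab_frame("wrist");H,S,V=cv2.split(cv2.cvtColor(w,cv2.COLOR_BGR2HSV))
m=((H<5)|(H>174))&(S>170)&(V>95)
for ce,s in blobs(m,100): print("red",ce,s,onz(c,[ce],.09),onz(c,[ce],.084))
E
```

```text
t 11.38 pos [ 0.5659 -0.202   0.1415] yang -45.0 q [-0.54  0.33  1.61  0.    1.2   0.24] -> shift [0.003  0.0033 0.1165] turn 0.0001 alt -0.4999
b3 cap [[0.41608918 0.09264355 0.09      ]]
[ 7.42801616 11.69188691] [24.1168962  26.87678088] seen 8.3..23.8, 12.7..27.5
red [276.54761905 220.73333333] [264 215  28  15 210] [[ 0.57291462 -0.19464174  0.09      ]] [[ 0.57131358 -0.19618775  0.084     ]]
```

Call:
move_arm(moves=[0.55,0.003,0.003,0,0,0.55,0.003,0.003,0.03,0,0.55,0.003,0.003,0.065,0,0.55,0.003,0.003,0.1,0,0.55,0.003,0.003,0.113,0,0.55,0.003,0.003,0.117,0,0.55,0.003,0.003,0.117,0,0,0.003,0.003,0.117,0,-0.2,0.003,0.003,0.117,0,-0.2,0.003,0.003,0.117,0,-0.2,0.003,0.003,0.117,0], grip_force=40)

```text
time_s: 12.4
ee_pos: [0.573, -0.2034, 0.0294]
orientation: [0.924, 0.383, 0.001, 0.001]
force: [-1.1, 1.9, 7.5]
gripper_width: 0.0424
gripper_force: 40.6
```

```bash
python3 -c "
from h import *
tool([.6198,.0996,.14],-45)"
```

```text
t 12.4 pos [ 0.573  -0.2034  0.0294] yang -44.9 q [-0.54  0.5   1.65  0.    1.    0.25] -> shift [ 0.2478 -0.1804 -0.1109] turn 0.0002 alt -0.4998
```

Call:
move_arm(moves=[-0.2,0,0,-0.04,0,-0.2,0,0,-0.08,0,-0.2,0,0,-0.115,0,-0.2,0.031,-0.0225,-0.115,0,-0.2,0.062,-0.045,-0.115,0,-0.2,0.093,-0.0675,-0.115,0,-0.2,0.124,-0.09,-0.115,0,-0.2,0.155,-0.1125,-0.115,0,-0.2,0.186,-0.135,-0.115,0,-0.2,0.217,-0.1575,-0.115,0,-0.2,0.248,-0.18,-0.115,0,-0.2,0.248,-0.18,-0.115,0])

```text
time_s: 13.4
ee_pos: [0.6198, 0.1067, 0.1433]
orientation: [0.923, 0.386, 0.002, -0.001]
force: [-1.4, -0.4, -1.8]
gripper_width: 0.0426
gripper_force: 41.3
```

Call:
move_arm(moves=[-0.2,0,0,0,0,-0.2,0,0,0,0])

```text
time_s: 13.57
ee_pos: [0.6193, 0.0998, 0.1425]
orientation: [0.923, 0.384, 0.0, 0.0]
force: [0.3, 0.1, -1.6]
gripper_width: 0.0424
gripper_force: 41.3
```

```bash
cat > foot.py <<'E'
from h import *
import sys
tgt=np.array(eval(sys.argv[1])); zg=float(sys.argv[2])
s=arm.observe(); w=eyes.grab_frame("wrist");c=eyes.camera_params("wrist");cv2.imwrite("/tmp/w5.png",w)
H,S,V=cv2.split(cv2.cvtColor(w,cv2.COLOR_BGR2HSV)); col=w[150:330,270:290].astype(int)
prof=(col[:,:,2]-col[:,:,0]).mean(1)
b=prof>18
print("brown rows",[ (i+150,int(prof[i])) for i in range(1,180) if b[i]!=b[i-1]])
M=R.from_quat(s["orientation"]).as_matrix(); z=s["ee_pos"][2]-zg
for r in [i+150 for i in range(1,180) if b[i] and not b[i-1]]:
    e=onz(c,[(279,r)],z)[0]; print(r,"foot off tool x mm",((e-s["ee_pos"])[:2]@M[:2,0]-.0225)*1e3)
print("ring px",proj(c,[[*tgt,.004]]).round())
tool([*tgt,zg+.004],-45)
E
python3 foot.py "[.6198,.0996]" .0294
```

```text
brown rows [(219, 25)]
219 foot off tool x mm -4.00193217651611
ring px [[277. 198.]]
t 13.62 pos [0.6192 0.099  0.1423] yang -44.9 q [-0.03  0.38  1.54 -0.    1.21  0.75] -> shift [ 8.000e-04 -1.000e-04  1.089e-01] turn 0.0002 alt -0.4998
```

Call:
move_arm(moves=[-0.2,0.004,0,0.04,0,-0.2,0.004,0,0.075,0,-0.2,0.004,0,0.095,0,-0.2,0.004,0,0.104,0,-0.2,0.004,0,0.108,0,-0.2,0.004,0,0.1095,0,-0.2,0.004,0,0.1095,0])

```text
time_s: 14.2
ee_pos: [0.6227, 0.1014, 0.0336]
orientation: [0.924, 0.383, 0.001, 0.0]
force: [-0.0, 0.3, -0.9]
gripper_width: 0.0428
gripper_force: 40.6
```

Call:
move_arm(moves=[-0.2,0,0,0.0015,0,-0.2,0,0,0.002,0,-0.2,0,0,0.002,0])

```text
time_s: 14.45
ee_pos: [0.6234, 0.1017, 0.0331]
orientation: [0.924, 0.383, 0.001, 0.001]
force: [-6.0, -1.1, 10.8]
gripper_width: 0.0429
gripper_force: 41.7
```

Call:
move_arm(moves=[-0.2,0,0,-0.001,0,0.05,0,0,-0.001,0,0.2,0,0,-0.001,0,0.5,0,0,-0.001,0,0.6,0,0,-0.001,0,0.6,0,0,-0.03,0,0.6,0,0,-0.07,0,0.6,0,0,-0.11,0,0.6,0,0,-0.125,0,0.6,0,0,-0.125,0])

```text
time_s: 15.28
ee_pos: [0.6255, 0.1027, 0.1613]
orientation: [0.924, 0.383, 0.005, 0.002]
force: [0.2, -0.3, 0.7]
gripper_width: 0.0684
gripper_force: 0.0
```

```bash
python3 - <<'E'
from h import *
tool([.39,.07,.15],-45)
ti=eyes.grab_frame("top");cv2.imwrite("/tmp/t2.png",ti); t=eyes.camera_params("top")
m=(ti.max(2)<110)&((ti[:,:,2].astype(int)-ti[:,:,0]>15)|(ti.max(2)<35)); m[:245]=0;m[280:]=0;m[:,:195]=0;m[:,235:]=0
P=lambda x,y,z,r:proj(t,[[x+r*np.cos(a),y+r*np.sin(a),z] for a in np.linspace(0,6.28,60)])
for ce,s in blobs(m,60): print(ce,s)
for x,y in((.416,.0926),(.414,.090)):
  q=np.vstack([P(x,y,0,.0225),P(x,y,.05,.0225),P(x,y,.09,.0135)]).astype(np.float32);h=cv2.convexHull(q);mm=cv2.moments(h);print(x,y,q.min(0),q.max(0),mm["m10"]/mm["m00"],mm["m01"]/mm["m00"])
E
```

```text
t 15.28 pos [0.6255 0.1027 0.1613] yang -44.9 q [-0.02  0.37  1.52  0.    1.24  0.76] -> shift [-0.1895 -0.1437  0.0089] turn 0.0003 alt -0.4997
[209.80606061 260.88484848] [203 254  15  14 165]
0.416 0.0926 [202.44133 252.72054] [219.12996 267.90472] 210.75697161164032 260.39022388922325
0.414 0.09 [203.26051 253.36066] [219.92622 268.5295 ] 211.56446632278832 261.02340070678395
```

Call:
move_arm(moves=[0.6,-0.158,-0.1415,0.01,0,0.6,-0.158,-0.1415,0.01,0,0.6,-0.158,-0.1415,0.01,0,0.6,-0.158,-0.1415,0.01,0,0.6,-0.158,-0.1415,0.01,0,0.6,-0.158,-0.1415,0.01,0,0.6,-0.158,-0.1415,0.01,0,0.6,-0.158,-0.1415,0.01,0,0.6,-0.158,-0.1415,0.01,0])

```text
time_s: 16.08
ee_pos: [0.4117, 0.0906, 0.1454]
orientation: [0.924, 0.383, 0.001, 0.0]
force: [0.7, 0.8, -0.2]
gripper_width: 0.0681
gripper_force: 0.0
```

```bash
python3 - <<'E'
from h import *
tool([.4135,.091,.026],-45)
c=eyes.camera_params("wrist");w=eyes.grab_frame("wrist");cv2.imwrite("pics/w6.png",w)
d=(w[:,:,2].astype(int)-w[:,:,0]); m=((d>18)&(w.max(2)<150))|(w.max(2)<30); m[:120]=0;m[300:]=0;m[:,:215]=0;m[:,345:]=0
for ce,s in blobs(m,150): print(ce,s)
P=lambda x,y,z,r:proj(c,[[x+r*np.cos(a),y+r*np.sin(a),z] for a in np.linspace(0,6.28,60)])
for x,y in((.4135,.091),(.417,.0945)):
    q=np.vstack([P(x,y,0,.0225),P(x,y,.05,.0225)]);print(q.min(0).round(),q.max(0).round())
E
```

```text
t 16.08 pos [0.4117 0.0906 0.1454] yang -44.9 q [-0.07 -0.07  2.06  0.    1.15  0.72] -> shift [0.0015 0.0009 0.1194] turn 0.0002 alt -0.4998
[229.80630631 126.4481982 ] [215 120  37  16 444]
[275.71686303 207.99447717] [ 249  175   55   67 2716]
[251. 173.] [305. 236.]
[251. 168.] [305. 231.]
```

Call:
move_arm(moves=[0.6,0,0,0.03,0,0.6,0,0,0.065,0,0.6,0,0,0.1,0,0.6,0,0,0.115,0,0.6,0,0,0.12,0,0.6,0,0,0.12,0,0,0,0,0.12,0,-0.2,0,0,0.12,0,-0.2,0,0,0.12,0,-0.2,0,0,0.12,0], grip_force=40)

```text
time_s: 16.97
ee_pos: [0.4119, 0.0907, 0.0266]
orientation: [0.924, 0.383, 0.002, 0.001]
force: [0.3, 0.4, 4.5]
gripper_width: 0.043
gripper_force: 41.0
```

```bash
python3 -c "
from h import *
tool([.5553,.1024,.14],-45)"
```

```text
t 16.97 pos [0.4119 0.0907 0.0266] yang -44.9 q [-0.07  0.16  2.12  0.    0.86  0.72] -> shift [ 0.1098  0.0936 -0.1128] turn 0.0002 alt -0.4998
```

Call:
move_arm(moves=[-0.2,0,0,-0.04,0,-0.2,0,0,-0.08,0,-0.2,0,0,-0.115,0,-0.2,0.03,0.025,-0.115,0,-0.2,0.058,0.049,-0.115,0,-0.2,0.085,0.072,-0.115,0,-0.2,0.11,0.0935,-0.115,0,-0.2,0.11,0.0935,-0.115,0,-0.2,0.11,0.0935,-0.115,0,-0.2,0.11,0.0935,-0.115,0])

```text
time_s: 17.8
ee_pos: [0.553, 0.1027, 0.1398]
orientation: [0.924, 0.383, -0.001, -0.0]
force: [-0.1, 0.6, -1.8]
gripper_width: 0.0428
gripper_force: 41.7
```

```bash
python3 foot.py "[.5553,.1024]" .0266; python3 - <<'E'
from h import *
c=eyes.camera_params("wrist");print(proj(c,[[.5553,.1024,.004]]))
E
```

```text
brown rows [(216, 20), (301, 15)]
216 foot off tool x mm -0.8195706275098413
ring px [[279. 198.]]
t 17.85 pos [0.5528 0.1027 0.1399] yang -44.9 q [-0.03  0.25  1.72 -0.    1.17  0.76] -> shift [0.0017 0.0021 0.1093] turn 0.0003 alt -0.4997
[[278.96406878 198.08759284]]
```

Call:
move_arm(moves=[-0.2,0.002,0.001,0.04,0,-0.2,0.002,0.001,0.075,0,-0.2,0.002,0.001,0.095,0,-0.2,0.002,0.001,0.104,0,-0.2,0.002,0.001,0.108,0,-0.2,0.002,0.001,0.1095,0,-0.2,0.002,0.001,0.1095,0,-0.2,0.002,0.001,0.1095,0])

```text
time_s: 18.52
ee_pos: [0.5575, 0.1033, 0.0325]
orientation: [0.924, 0.383, 0.001, 0.001]
force: [0.2, -0.3, -1.3]
gripper_width: 0.0433
gripper_force: 41.7
```

Call:
move_arm(moves=[-0.2,-0.001,-0.001,0.0015,0,-0.2,-0.001,-0.001,0.003,0,-0.2,-0.001,-0.001,0.003,0,-0.2,-0.001,-0.001,0.003,0])

```text
time_s: 18.85
ee_pos: [0.5563, 0.1034, 0.0306]
orientation: [0.924, 0.384, 0.002, 0.001]
force: [-5.8, -0.1, 13.9]
gripper_width: 0.0433
gripper_force: 42.9
```

Seated. Now to release, rise, and back off a little for a final look.

Call:
move_arm(moves=[-0.2,0,0,-0.002,0,0.05,0,0,-0.002,0,0.2,0,0,-0.002,0,0.5,0,0,-0.002,0,0.6,0,0,-0.002,0,0.6,0,0,-0.03,0,0.6,0,0,-0.07,0,0.6,0,0,-0.11,0,0.6,-0.03,0,-0.14,0,0.6,-0.06,0,-0.16,0,0.6,-0.06,0,-0.16,0,0.6,-0.06,0,-0.16,0])

```text
time_s: 19.85
ee_pos: [0.5129, 0.0602, 0.1892]
orientation: [0.924, 0.383, 0.002, 0.001]
force: [0.0, 0.6, -0.4]
gripper_width: 0.0684
gripper_force: 0.0
```

```bash
python3 - <<'E'
from h import *
s=arm.observe();print(s["ee_pos"],s["time_s"])
c=eyes.camera_params("wrist");w=eyes.grab_frame("wrist");sc=eyes.grab_frame("scene")
print(proj(c,[[.5572,.1667,.004],[.5553,.1024,.004],[.6198,.0996,.004]]).round())
o=np.zeros((420,800,3),np.uint8);o[:,:560]=w
o[:200,560:]=cv2.resize(sc[130:255,130:280],(240,200),interpolation=cv2.INTER_CUBIC)
o[210:410,560:]=cv2.resize(sc,(240,200))
cv2.imwrite("pics/c7.png",o)
E
```

```text
[0.51286461 0.06016687 0.18922966] 19.85
[[233.  85.]
 [277. 133.]
 [324.  88.]]
```

View pics/c7.png

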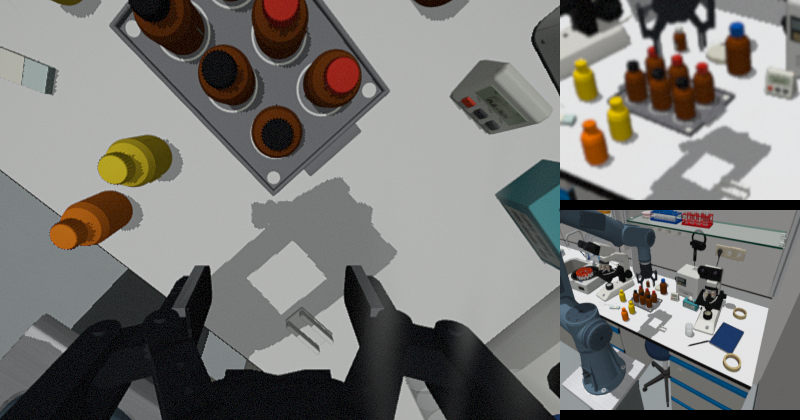

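The final view shows all six bottles upright and inside their rings. The three I placed are front_right (277,132), front_mid (227,75) and back_right (332,78). The look-alikes and the other bystanders in view look undisturbed. Handing in.

```bash
python3 -c "
from h import *
print(finish_job())"
```

```text
the job is handed in; nothing more can be done
None
```

The tray is complete and handed in at about 20 s of the 67 s: black_3 was stood upright and let go first, black_2 is on front_mid, red_3 on back_right and black_3 on front_right, and the final picture shows all six bottles upright on their rings with nothing knocked over.

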